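Re-pin a cabinet door hinge and snap its cap on

TASK

The little cabinet's hinge has lost its pin: take the orange-headed pin out of the drilled wooden offcut and drop it through the grey stud on the cabinet's hinge ear and the door knuckle below until its head sits on the stud. Then press the red cap straight down over the pin head and stud, through its click, until its rim is fully home on the ear, and finish while still holding the cap pressed down firmly with the gripper: do not let go or back off. Leave the mug, measuring cup, brush and tub where they are.

Things in the scene. Friction and masses are not known exactly. Their poses are not given: they have to be found in the camera images.
- cabinet: small white plastic cabinet fixed on the shelf, 150 deep (x), 220 wide (y), 170 high; origin at the centre of its underside; front towards its -x. At its right front corner a flat ear, 48 x 48 and 10 thick, flush with the top, sticks out in front; the vertical hinge axis passes through it, 93 mm to -x and 93 mm to -y of the origin. It may stand turned a little
- ear: the cabinet's fixed white hinge ear, 48 x 48 mm, 10 thick; origin at the centre of its underside, on the hinge axis; the cap's rim is pressed against its top face
- stud_top (a point): centre of the top of the grey stud that stands on the ear: a round post 26 mm across and 13 high with a vertical bore 12 mm across right through it, the ear and the door's knuckle (14 mm thick, 1 mm below the ear). Its axes are those of the cabinet. Three round black sprung nubs stick out 4 mm from the stud's side, 9 mm above the ear
- stud_base (a point): point on the hinge axis at the ear's top face, 13 mm below stud_top, where the cap's rim stops when home; cabinet's axes. Pushed down over the stud, the cap's lip meets the nubs with the rim about 13 mm above the ear; they resist with up to roughly 6 to 12 N over the next 4 mm, then it snaps past and the force drops
- door (a joint): the cabinet's pale blue swing door; hinge angle in rad, 0 shut, up to 1.6 open (free edge swings towards the robot); the door hangs ajar on its lower pivot and its knuckle always stays in line with the ear, so it need not be moved
- offcut: fixed plywood block 64 x 64 x 52 high, origin at the centre of its underside, with a vertical hole 12 mm across and 46 deep in the middle of its top, where the pin stands at the start
- pin: loose steel pin, 30 g: shank 9 mm across and 42 long with a tapered tip, then an orange round head 16 mm across and 14 high; origin at the centre of the tip, z up along the pin to the head. At the start it stands upright in the offcut with its head resting on the block's top
- pin_seat (a point): centre of the underside of the pin's head, 42 mm above the tip, 14 mm below the head's flat top; it lies at stud_top when the pin is home
- cap: loose red plastic snap cap, 25 g, a round cup, mouth down: 42 mm across outside, 32 high, top 3 thick; origin at the centre of its rim (underside), z up. Inside it is 37 mm across, with an inward lip 29 mm across and 4 mm high at the rim. At the start it stands mouth down on the shelf. Over a pin that is home it has 2 mm to spare; a pin that is not home holds it up
- cap_top (a point): centre of the cap's flat top, 32 mm above its rim
- mug: white ceramic mug, 80 mm across, 92 high, origin under its centre; leave alone
- measuring_cup: aluminium measuring cup, 80 mm across, 70 high, with a flat handle to its -x reaching 113 mm from its axis; origin under its centre; leave alone
- dish_brush: purple dish brush lying on the shelf along its x, about 220 mm long; leave alone
- tub: clear plastic tub with tight lid, 96 x 126 x 74 high, origin under its centre; leave alone
Mind the look-alikes: they are no part of the job. Of the things shaped like the cap, the red one is meant.

How it is judged (in metres and radians):
On the way, in this order (a step that is already met when the one before it is completed fails the run):
1. the pin is home: through the stud, ear and door knuckle, its head resting on the stud (horizontal distance between pin_seat and stud_top below 0.003 m and z of pin_seat in the frame of stud_top between -0.003 and 0.002 m and angle between pin's own z axis and vertical below 0.1 rad), for 0.2 s.
2. the cap has been pressed past its click: rim down on the ear over the pinned stud (all of step 1 and horizontal distance between cap and stud_base below 0.003 m and z of cap in the frame of stud_base between -0.003 and 0.002 m and angle between cap's own z axis and vertical below 0.08 rad), for 0.1 s.
At the end, for the whole second after the job is handed in: Pin home in the hinge (head within 3 mm of the axis and 2 mm of the stud top); cap past its click (rim within 2 mm of the ear, centred within 3 mm, level within 0.08 rad); the fingers still press it down on the ear with over 4 N through the last second (all of step 2 and contact force between cap and ear above 4 N and contact force between the fingers and cap above 3 N); the arm keeps its last pose, push and grip.
It fails at once if mug moved more than 30 mm or tipped (distance of mug from where it was at the start of the episode above 0.03 m or angle between mug's own z axis and vertical above 0.35 rad).
It fails at once if measuring cup moved more than 30 mm or tipped (distance of measuring_cup from where it was at the start of the episode above 0.03 m or angle between measuring_cup's own z axis and vertical above 0.35 rad).
It fails at once if dish brush moved more than 30 mm (distance of dish_brush from where it was at the start of the episode above 0.03 m).
It fails at once if tub moved more than 30 mm or tipped (distance of tub from where it was at the start of the episode above 0.03 m or angle between tub's own z axis and vertical above 0.35 rad).
It also fails if it takes over 61 s, if anything falls off the work surface, if the arm or the gripper's body presses on something with over 40 N, if the wrist force passes 120 N, or if a joint passes its speed limit or range.

ROBOT

A 6-joint arm with a two-finger parallel gripper is mounted at the origin on the work surface. World frame = base frame: x ahead of the robot, y to its left, z up, the work surface at z = 0. Lengths are in m, angles in degrees, forces in N, time in s.
With the tool pointing down it reaches from about 0.25 to 0.8 m from the base axis. Payload 8.5 kg.
Tool frame: the origin (TCP) lies at the very end of the fingers, on their centre line; the grasp point (between the pads) lies 19 mm behind it; z points along the fingers, y is the direction in which the jaws open and shut (so a half turn about z gives the same grasp; the last joint's range is limited). The gripper opens to 85 mm and grips with 20 to 120 N. Pads are 22 mm wide; open, the fingers measure 114 mm over their backs; the gripper's body (76 mm by 85 mm) begins 54 mm behind the grasp point. The pads swing forward as they close: fully open they stand 13 mm farther back than shut.
Start: joints at [75.401, 13.648, -0.773, 75.585, 0, 90], TCP at [0.132, 0.508, 0.231] pointing down, gripper open.
Joint ranges: [-152.45, 152.45], [-59.26, 108.67], [-65.41, 83.53], [-104.44, 129.93], [-82.83, 76.93], [-180, 180]. Speed limits (degrees/s): [127.2, 127.2, 159.86, 180, 180, 180].

INTERFACE

Orientations are given as a 3x3 rotation matrix whose columns are the frame's x, y, z axes.
In Python, from workcell import r gives the robot as it stands. The module is installed in compiled form; this text tells all that it offers.
- The arm moves only by the shell command python3 -m jog 'ROWS' [FORCE]. ROWS is JSON, a list of rows, each a list of 7 numbers: the shift along the tool's x, y, z in mm, then the turn, a rotation vector about the tool's x, y, z in degrees, then the closure, from 0 (fully open) to 1 (shut). In form: [[dx, dy, dz, rx, ry, rz, fingers], ...]. A call has 1 to 8 rows; each row is the pose to reach, as a shift and turn from the pose commanded when the call began, along the tool's axes at that moment; what a row does not reach only later rows make up. A row lasts 1/12 s, in which the tool goes at most 41.7 mm and 7.16 degrees, less where a joint would pass 70% of its speed; a pose out of reach is approached as far as the arm can. A call with a gripper value outside its range is refused whole. The fingers move at their own pace and stop on an object; FORCE is the grip in N (left out, the last holds). Time passes only in rows, so rows that repeat a pose let the fingers close. It gives the time, the measured TCP pose, the force and the opening at its end, in the units of the state.
- r.state(): the state, without advancing time (a new reading comes with each control period).
- r.snapshot(name): name is "side" or "top"; returns (picture, depth): 400x640x3 uint8, red, green, blue; 400x640 float32, m along the optical axis (not along the pixel's ray), 0 where there is no reading.
- r.camera_model(name): a dict with "fx", "fy", "cx", "cy" (pixels), "extrinsics" (4x4, takes a point from world to camera coordinates). Camera axes: x right, y up, looking along -z (the intrinsics and any distortion apply to the point x, -y, -z); pixel columns grow to the right and rows downward; lengths in m; the calibration is good to about 2 mm. A picture is of the moment at which its call begins. camera_model takes no time and is no camera call.
- r.hand_in(): hands the job in, once; it reports no verdict.
The state is a dict: "time_s": time; "joints": joint angles; "joint_velocities": joint speeds; "joint_torque": joint torques, N m; "position": TCP position; "tool_rot": TCP orientation; "ft_force": force on the tool from outside, world axes, zero at the start; "wrist_torque": the same for the moment, N m; "width": opening from 0.0 (shut) to 1.0 (fully open).
Only numpy, scipy, OpenCV 4.12 (cv2) and the standard library are available. Lean on these libraries where they do the work, as an engineer would, in place of code of your own. Each camera call takes 0.05 s, during which the arm holds its last target.

## Working session

There is one attempt and no reset: what is moved stays moved. The work goes in short steps, Python scripts to look and compute and a shell command to move; the robot and the scene stay as the last step left them, time stands still between calls to the robot, and variables do not carry over. Pictures are saved under pics/ and viewed, and the job is handed in when it is done.

```bash
mkdir -p pics; python3 - <<'E'
from workcell import r
import cv2,json
s=r.state();print(s)
for n in("side","top"):
    p,d=r.snapshot(n);cv2.imwrite(f"pics/{n}0.png",p[:,:,::-1]);import numpy as np;np.save(f"pics/{n}0.npy",d)
    print(n,r.camera_model(n))
E
```

```text
{'time_s': 0.0, 'joints': array([ 7.54017488e+01,  1.36816361e+01, -8.15497982e-01,  7.55821269e+01,
        2.13438566e-03,  8.99993481e+01]), 'joint_velocities': array([-0.02675565,  0.00409409,  0.04713439,  0.02684234, -0.05649801,
       -0.15485779]), 'joint_torque': array([ 8.49759581e-04, -5.38775897e+01,  3.46437478e+01,  1.84513803e-02,
       -6.88719865e-05,  4.35960089e-05]), 'position': array([0.1322127 , 0.50768123, 0.2306812 ]), 'tool_rot': array([[-9.67719718e-01,  2.52028569e-01, -3.84712381e-04],
       [ 2.52028859e-01,  9.67718806e-01, -1.32931614e-03],
       [ 3.72677617e-05, -1.38336406e-03, -9.99999042e-01]]), 'ft_force': array([0.08489758, 1.04370425, 0.04891388]), 'wrist_torque': array([-0.0280229 , -0.0102879 , -0.00489492]), 'width': 0.9991810536147665}
side {'fx': 506.8464821681604, 'fy': 506.8464821681604, 'cx': 328.49919085382993, 'cy': 202.34867729674426, 'extrinsics': array([[ 0.91708906, -0.39822236,  0.01914714, -0.49688255],
       [ 0.1978012 ,  0.49617536,  0.84539026, -0.22617575],
       [-0.34615365, -0.77151083,  0.53380585, -1.25053879],
       [ 0.        ,  0.        ,  0.        ,  1.        ]])}
top {'fx': 423.0292414423048, 'fy': 423.0292414423048, 'cx': 320.4628952402115, 'cy': 194.04243550299847, 'extrinsics': array([[ 2.56762495e-02, -9.99576398e-01,  1.37023588e-02,
         8.30400397e-04],
       [ 9.91465142e-01,  2.72156819e-02,  1.27499723e-01,
        -5.73389502e-01],
       [-1.27818633e-01,  1.03116964e-02,  9.91743952e-01,
        -1.45562771e+00],
       [ 0.00000000e+00,  0.00000000e+00,  0.00000000e+00,
         1.00000000e+00]])}
```

View pics/side0.png

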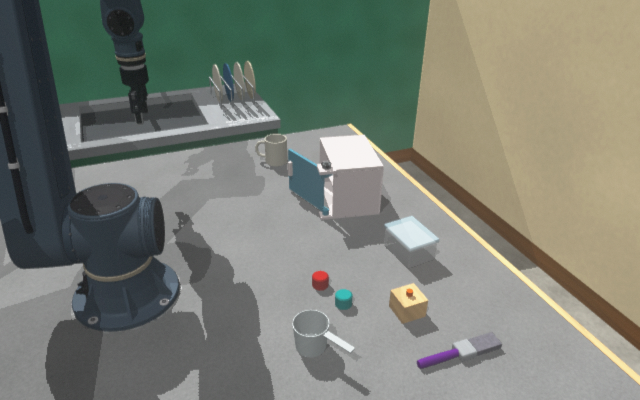

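View pics/top0.png

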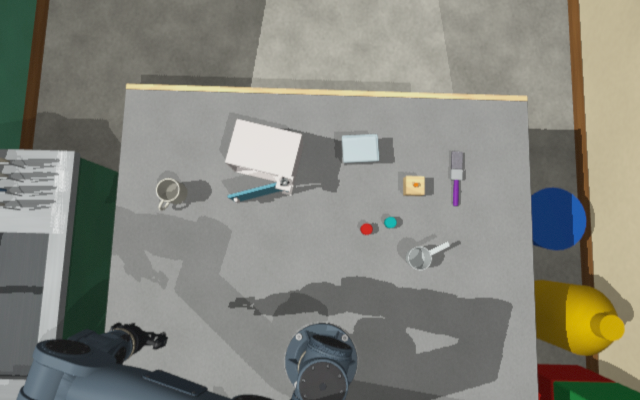

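Side view: red cap (320,280) with a teal look-alike (344,298), offcut with orange pin (408,300), and the ear and stud near (326,167). Top view: red cap (366,229), teal (391,222), pin (416,185), stud (285,184). The red cap is the one meant. I'll confirm it in enlarged crops.

```bash
python3 - <<'E'
import cv2,numpy as np
s=cv2.imread('pics/side0.png');t=cv2.imread('pics/top0.png')
def crop(im,x,y,w,h,k):return cv2.resize(im[y:y+h,x:x+w],None,fx=k,fy=k,interpolation=cv2.INTER_CUBIC)
a=np.hstack([crop(s,285,120,100,75,4),crop(t,250,150,100,75,4)])
b=np.hstack([crop(s,300,255,140,75,400/140),crop(t,345,170,100,75,4)][0:1])
b=cv2.resize(b,(400,300));c=crop(t,345,170,100,75,4)
cv2.imwrite('pics/crops.png',np.vstack([a,np.hstack([b,c])]))
E
cat > h.py <<'E'
import numpy as np,cv2
from workcell import r
M={n:r.camera_model(n) for n in("side","top")}
def ray(n,u,v):
    m=M[n];E=m["extrinsics"];R=E[:3,:3];t=E[:3,3]
    d=R.T@np.array([(u-m["cx"])/m["fx"],-(v-m["cy"])/m["fy"],-1.]);return -R.T@t,d
def plane(n,u,v,z):
    o,d=ray(n,u,v);return o+d*(z-o[2])/d[2]
def tri(us,ut):
    o1,d1=ray("side",*us);o2,d2=ray("top",*ut)
    d1=d1/np.linalg.norm(d1);d2=d2/np.linalg.norm(d2)
    k=np.linalg.lstsq(np.c_[d1,-d2],o2-o1,rcond=None)[0]
    p,q=o1+d1*k[0],o2+d2*k[1];return (p+q)/2,np.linalg.norm(p-q)
def proj(n,p):
    m=M[n];q=m["extrinsics"]@np.r_[p,1];return np.array([m["cx"]-m["fx"]*q[0]/q[2],m["cy"]+m["fy"]*q[1]/q[2]])
def mask_hsv(im,lo,hi,box):
    x,y,w,h=box;hsv=cv2.cvtColor(im[y:y+h,x:x+w],cv2.COLOR_BGR2HSV)
    k=cv2.inRange(hsv,np.array(lo),np.array(hi));ys,xs=np.nonzero(k)
    return len(xs),xs.mean()+x,ys.mean()+y,xs.min()+x,xs.max()+x,ys.min()+y,ys.max()+y
E
python3 - <<'E'
from h import *
s=cv2.imread('pics/side0.png');t=cv2.imread('pics/top0.png')
for n,im,bx in(("side",s,(300,260,40,40)),("top",t,(350,215,30,30))):
    k=mask_hsv(im,(0,150,60),(6,255,255),bx);print("cap",n,k)
for n,im,bx in(("side",s,(395,280,30,20)),("top",t,(405,175,20,20))):
    hsv=cv2.cvtColor(im,cv2.COLOR_BGR2HSV);x,y,w,h=bx
    k=mask_hsv(im,(3,170,80),(14,255,255),bx);print("pin",n,k)
E
```

```text
cap side (121, np.float64(319.59504132231405), np.float64(275.8264462809917), np.int64(313), np.int64(327), np.int64(271), np.int64(280))
cap top (101, np.float64(366.26732673267327), np.float64(228.7128712871287), np.int64(361), np.int64(372), np.int64(224), np.int64(234))
pin side (18, np.float64(409.27777777777777), np.float64(290.6111111111111), np.int64(407), np.int64(412), np.int64(289), np.int64(292))h.py:19: RuntimeWarning: Mean of empty slice.
  return len(xs),xs.mean()+x,ys.mean()+y,xs.min()+x,xs.max()+x,ys.min()+y,ys.max()+y
  ret = ret.dtype.type(ret / rcount)
Traceback (most recent call last):
  File "h.py", line 19, in mask_hsv
    return len(xs),xs.mean()+x,ys.mean()+y,xs.min()+x,xs.max()+x,ys.min()+y,ys.max()+y
                                           ~~~~~~^^
ValueError: zero-size array to reduction operation minimum which has no identity
```

View pics/crops.png

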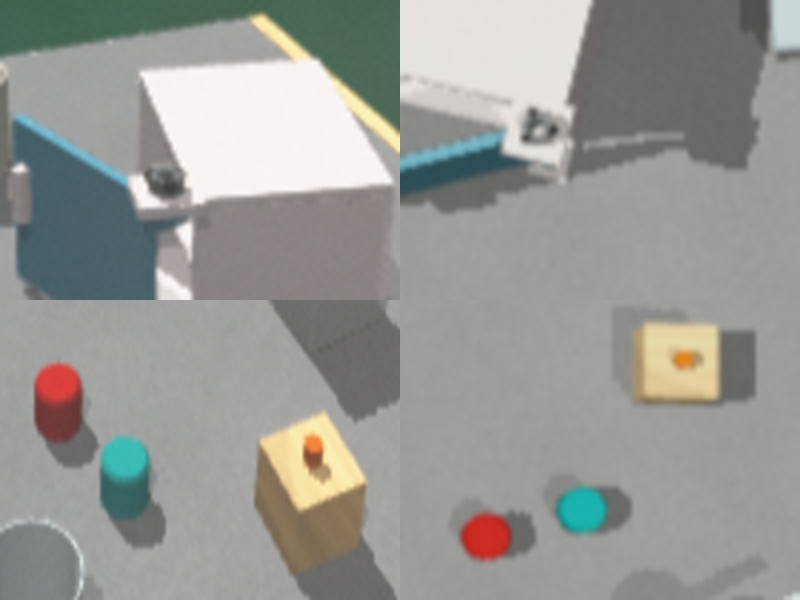

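The crops confirm it: the red cap (top 366,229) is the one meant and the teal is the look-alike. The orange pin head stands in the offcut, and the dark stud with nubs is on the ear. Next I'll measure them.

```bash
python3 - <<'E'
from h import *
s=cv2.imread('pics/side0.png');t=cv2.imread('pics/top0.png')
np.set_printoptions(precision=4,suppress=True)
print("cap top",plane("side",319.6,275.8,.032),plane("top",366.27,228.7,.032))
# pin pixels
print(cv2.cvtColor(t[181:191,407:424],cv2.COLOR_BGR2HSV).tolist().__repr__()[:0])
for n,im,(x,y,w,h) in(("side",s,(398,282,24,18)),("top",t,(405,176,20,18))):
    hsv=cv2.cvtColor(im[y:y+h,x:x+w],cv2.COLOR_BGR2HSV)
    k=((hsv[...,0]<17)&(hsv[...,1]>150)); ys,xs=np.nonzero(k);print(n,len(xs),xs.mean()+x,ys.mean()+y,xs.min()+x,xs.max()+x,ys.min()+y,ys.max()+y)
    hs=hsv[...,1][k]; 
    print(n,"->",plane(n,xs.mean()+x,ys.mean()+y,.059))
# offcut
for n,im,(x,y,w,h) in(("side",s,(380,275,60,55)),("top",t,(395,165,40,40))):
    hsv=cv2.cvtColor(im[y:y+h,x:x+w],cv2.COLOR_BGR2HSV)
    k=((hsv[...,0]<30)&(hsv[...,1]>60)&(hsv[...,2]>(205 if n=="side" else 205))).astype(np.uint8)
    c=max(cv2.findContours(k,cv2.RETR_EXTERNAL,cv2.CHAIN_APPROX_NONE)[0],key=cv2.contourArea)
    mr=cv2.minAreaRect(c);q=cv2.approxPolyDP(cv2.convexHull(c),3,True)[:,0]+[x,y];print(n,(mr[0][0]+x,mr[0][1]+y),mr[1:],q.tolist())
    print([plane(n,*p,.052)[:2].round(4).tolist() for p in q])
# cabinet top: white
for n,im,(x,y,w,h) in(("side",s,(310,125,80,95)),("top",t,(215,110,100,85))):
    g=im[y:y+h,x:x+w].min(2);hsv=cv2.cvtColor(im[y:y+h,x:x+w],cv2.COLOR_BGR2HSV)
    k=((g>205)).astype(np.uint8)
    c=max(cv2.findContours(k,cv2.RETR_EXTERNAL,cv2.CHAIN_APPROX_NONE)[0],key=cv2.contourArea)
    q=cv2.approxPolyDP(c,2,True)[:,0]+[x,y];print(n,q.tolist());print([plane(n,*p,.17)[:2].round(4).tolist() for p in q])
E
```

```text
cap top [ 0.4514 -0.1506  0.032 ] [ 0.4557 -0.1477  0.032 ]

side 30 409.3 291.23333333333335 407 412 289 295
side -> [ 0.613  -0.3103  0.059 ]
top 15 415.4 184.4 414 417 183 186
top -> [ 0.6134 -0.3146  0.059 ]
side (409.06486320495605, 294.71081352233887) ((20.95362091064453, 31.761276245117188), 72.89727020263672) [[427, 300], [404, 306], [391, 290], [413, 283]]
[[0.6403, -0.3454], [0.5805, -0.3422], [0.5795, -0.2836], [0.6414, -0.282]]
top (414.5, 184.5) ((17.0, 17.0), 90.0) [[406, 177], [423, 177], [423, 193], [406, 192]]
[[0.6399, -0.2832], [0.6416, -0.3432], [0.5847, -0.3429], [0.5866, -0.2832]]
side [[320, 138], [333, 170], [382, 165], [364, 135]]
[[0.6498, 0.3258], [0.6017, 0.1136], [0.748, 0.0889], [0.7933, 0.295]]
top [[237, 120], [226, 161], [251, 167], [253, 170], [242, 171], [245, 173], [258, 170], [276, 173], [278, 176], [273, 176], [277, 181], [276, 186], [289, 190], [290, 186], [280, 187], [278, 179], [282, 175], [292, 178], [290, 174], [300, 135]]
[[0.7929, 0.297], [0.6553, 0.3255], [0.6378, 0.2439], [0.6282, 0.2371], [0.6239, 0.2723], [0.6177, 0.2623], [0.6287, 0.221], [0.6205, 0.1626], [0.6108, 0.1558], [0.6104, 0.1719], [0.5945, 0.1584], [0.5781, 0.1609], [0.5663, 0.1188], [0.5794, 0.116], [0.5752, 0.148], [0.6011, 0.1554], [0.6145, 0.143], [0.6056, 0.1105], [0.6185, 0.1174], [0.7485, 0.0893]]
```

```bash
cat >> h.py <<'E'
def togo(p):
    s=r.state();R=np.array(s["tool_rot"]);d=R.T@(np.array(p)-s["position"])*1000
    print("t",round(s["time_s"],2),"pos",np.round(s["position"],4),"togo mm",d.round(1),"yaw x",np.degrees(np.arctan2(R[1,0],R[0,0])).round(2),"F",np.round(s["ft_force"],1),"w",round(s["width"],3),"j",np.round(s["joints"],0))
    return d
E
python3 -m jog '[[-335,-336,20,0,0,0,0],[-335,-336,20,0,0,0,0],[-335,-336,20,0,0,0,0],[-335,-336,20,0,0,0,0],[-335,-336,20,0,0,0,0],[-335,-336,20,0,0,0,0],[-335,-336,20,0,0,0,0],[-335,-336,20,0,0,0,0]]' 30
python3 -c "
from h import *
togo([.612,-.312,.12])"
```

```text
time_s: 0.77
position: [0.3007, 0.2186, 0.2172]
tool_rot: [[-0.968, 0.252, 0.0], [0.252, 0.968, -0.0], [-0.0, 0.0, -1.0]]
ft_force: [0.7, 0.9, 0.3]
width: 1.0
t 0.77 pos [0.3007 0.2186 0.2172] togo mm [-434.8 -435.3   97.2] yaw x 165.43 F [0.7 0.9 0.3] w 1.0 j [ 36.  -1. -20.  71.  -0.  51.]
```

```bash

python3 -m jog '[[-430,-430,60,0,0,0,0],[-430,-430,60,0,0,0,0],[-430,-430,60,0,0,0,0],[-430,-430,60,0,0,0,0],[-430,-430,60,0,0,0,0],[-430,-430,60,0,0,0,0],[-430,-430,60,0,0,0,0],[-430,-430,60,0,0,0,0]]' | head -2
python3 -c "
from h import *
togo([.612,-.312,.12])"
```

```text
time_s: 1.43
position: [0.4687, -0.0678, 0.1842]
t 1.43 pos [ 0.4687 -0.0678  0.1842] togo mm [-200.3 -200.1   64.2] yaw x 165.37 F [0.8 1.2 0.4] w 0.996 j [ -8.  10. -13.  67.   0.   6.]
```

```bash

python3 -m jog '[[-200,-200,64,0,0,0,0.4],[-200,-200,64,0,0,0,0.4],[-200,-200,64,0,0,0,0.4],[-200,-200,64,0,0,0,0.4],[-200,-200,64,0,0,0,0.4],[-200,-200,64,0,0,0,0.4],[-200,-200,64,0,0,0,0.4],[-200,-200,64,0,0,0,0.4]]' | head -2
python3 -c "
from h import *
togo([.612,-.312,.12])
for n in('side','top'):
    p,d=r.snapshot(n);cv2.imwrite(f'pics/{n}1.png',p[:,:,::-1])
s=cv2.imread('pics/side1.png')[190:320,340:500];t=cv2.imread('pics/top1.png')[130:230,360:460]
cv2.imwrite('pics/c1.png',np.hstack([cv2.resize(s,(480,390),interpolation=2),cv2.resize(t,(320,390),interpolation=2)]))
"
```

```text
time_s: 2.1
position: [0.6129, -0.3149, 0.1161]
t 2.1 pos [ 0.6129 -0.3149  0.1161] togo mm [ 1.6  2.6 -3.9] yaw x 165.2 F [-1.7  2.5 -0.6] w 0.601 j [-27.  33.  12.  70.  -0. -12.]
```

View pics/c1.png

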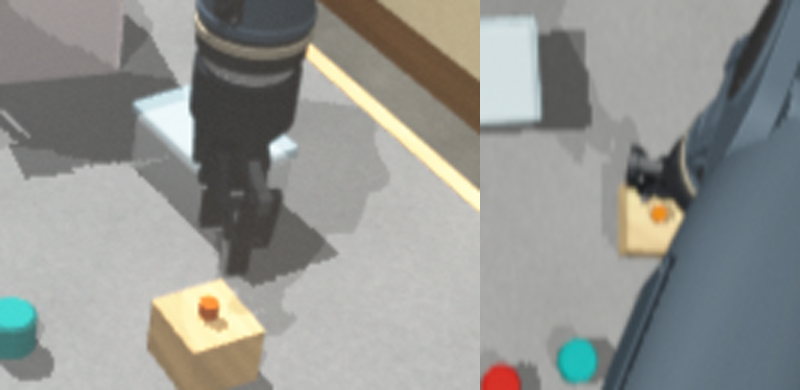

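```bash

python3 -c "
from h import *
togo([.612,-.312,.12])
p=r.state()['position']
for n in('side','top'): print(n,proj(n,p),proj(n,p+[0,0,.019]),proj(n,[.612,-.312,.066]))
"
```

```text
t 2.2 pos [ 0.6109 -0.3106  0.1183] togo mm [-1.4 -1.1 -1.7] yaw x 165.29 F [ 0.2  0.4 -0.1] w 0.603 j [-27.  32.  12.  70.  -0. -12.]
side [411.29312653 272.07720181] [412.18436012 265.60777849] [409.61781696 289.55374376]
top [418.39035234 182.4341428 ] [419.7862735  181.54641383] [415.12794263 184.46692406]
```

```bash

python3 -m jog '[[-1,-1,30,0,0,0,0.5],[-1,-1,50,0,0,0,0.5],[-1,-1,50,0,0,0,0.5]]' | head -2
python3 -c "
from h import *
for n in('side','top'):
    p,d=r.snapshot(n);cv2.imwrite(f'pics/{n}2.png',p[:,:,::-1])
togo([.612,-.312,.053])
s=cv2.imread('pics/side2.png')[230:330,360:460];t=cv2.imread('pics/top2.png')[150:210,380:450]
cv2.imwrite('pics/c2.png',np.hstack([cv2.resize(s,(400,400),interpolation=2),cv2.resize(t,(400,400),interpolation=2)]))
"
```

```text
time_s: 2.45
position: [0.6095, -0.3086, 0.0669]
t 2.55 pos [ 0.6115 -0.3096  0.071 ] togo mm [-1.1 -2.2 18. ] yaw x 165.45 F [-0.2  0.2  1. ] w 0.497 j [-27.  34.   8.  64.  -0. -12.]
```

View pics/c2.png

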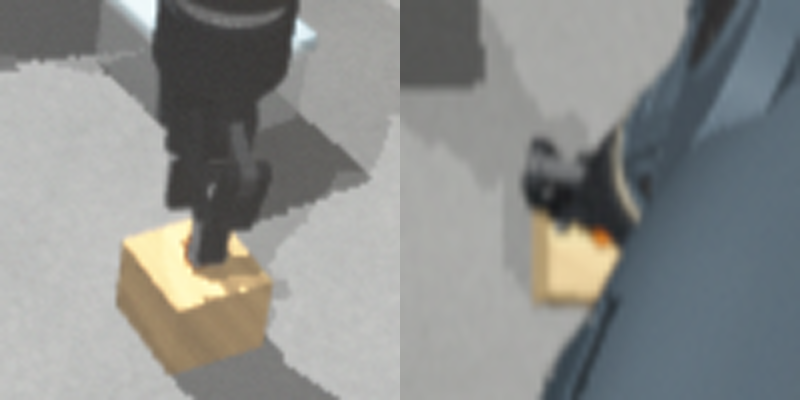

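```bash

python3 -c "
from h import *
np.set_printoptions(precision=3,suppress=True)
for n in('side','top'):
    p,d=r.snapshot(n);np.save(f'pics/{n}3.npy',d);cv2.imwrite(f'pics/{n}3.png',p[:,:,::-1])
    v,u=np.nonzero(d>0);m=M[n];z=d[v,u]
    P=np.c_[(u-m['cx'])/m['fx']*z,-(v-m['cy'])/m['fy']*z,-z];E=m['extrinsics'];W=(P-E[:3,3])@E[:3,:3]
    for lo,hi in((.06,.075),(.075,.09),(.09,.11),(.11,.13),(.13,.16),(.16,.2),(.2,.25)):
        k=(abs(W[:,0]-.61)<.09)&(abs(W[:,1]+.31)<.09)&(W[:,2]>lo)&(W[:,2]<hi)
        if k.sum(): print(n,lo,k.sum(),W[k].min(0),W[k].max(0))
togo([.612,-.312,.053])
"
```

```text
side 0.06 12 [ 0.599 -0.335  0.061] [ 0.622 -0.284  0.073]
side 0.075 76 [ 0.593 -0.345  0.075] [ 0.624 -0.281  0.09 ]
side 0.09 91 [ 0.593 -0.346  0.09 ] [ 0.619 -0.278  0.109]
side 0.11 105 [ 0.586 -0.366  0.11 ] [ 0.625 -0.26   0.13 ]
side 0.13 230 [ 0.584 -0.375  0.13 ] [ 0.621 -0.253  0.16 ]
side 0.16 351 [ 0.58  -0.379  0.16 ] [ 0.626 -0.284  0.2  ]
side 0.2 717 [ 0.571 -0.351  0.2  ] [ 0.643 -0.285  0.25 ]
top 0.06 10 [ 0.581 -0.318  0.063] [ 0.614 -0.281  0.071]
top 0.075 4 [ 0.61  -0.283  0.076] [ 0.616 -0.275  0.088]
top 0.09 3 [ 0.609 -0.285  0.091] [ 0.616 -0.278  0.094]
top 0.11 17 [ 0.608 -0.283  0.111] [ 0.627 -0.261  0.129]
top 0.13 29 [ 0.601 -0.289  0.13 ] [ 0.623 -0.247  0.16 ]
top 0.16 76 [ 0.602 -0.286  0.16 ] [ 0.641 -0.244  0.193]
top 0.2 75 [ 0.583 -0.288  0.2  ] [ 0.637 -0.272  0.25 ]
t 2.65 pos [ 0.613 -0.31   0.073] togo mm [ 0.4 -1.6 19.6] yaw x 165.44 F [-0.3 -0.5 -0.3] w 0.498 j [-27.  34.   8.  64.  -0. -12.]
```

```bash

python3 -m jog '[[0,-1,10,0,0,0,0.5],[0,-1,18,0,0,0,0.5],[0,-1,18,0,0,0,0.5],[0,-1,18,0,0,0,0.5]]' 30 | head -4
python3 -c "
from h import *
togo([.612,-.312,.053])"
python3 -m jog '[[0,0,0,0,0,0,0.75],[0,0,0,0,0,0,0.75],[0,0,0,0,0,0,1],[0,0,0,0,0,0,1],[0,0,0,0,0,0,1],[0,0,0,0,0,0,1]]' 30 
python3 -c "
from h import *
togo([.612,-.312,.053])"
```

```text
time_s: 2.98
position: [0.6114, -0.3115, 0.052]
tool_rot: [[-0.968, 0.252, -0.001], [0.252, 0.968, 0.0], [0.001, 0.0, -1.0]]
ft_force: [0.1, -0.0, 0.1]
t 2.98 pos [ 0.6114 -0.3115  0.052 ] togo mm [-0.7 -0.3 -1. ] yaw x 165.4 F [ 0.1 -0.   0.1] w 0.505 j [-27.  35.   6.  62.  -0. -12.]
time_s: 3.48
position: [0.612, -0.3126, 0.0531]
tool_rot: [[-0.968, 0.253, 0.001], [0.253, 0.968, -0.002], [-0.001, -0.001, -1.0]]
ft_force: [-1.6, -5.0, 3.3]
width: 0.171
t 3.48 pos [ 0.612  -0.3126  0.0531] togo mm [0.1 0.6 0.1] yaw x 165.37 F [-1.6 -5.   3.3] w 0.171 j [-27.  35.   6.  62.  -0. -12.]
```

```bash

python3 -m jog '[[0,0,0,0,0,0,1],[0,0,-1,0,0,0,1],[0,-0.5,-10,0,0,0,1],[0,-0.5,-20,0,0,0,1],[0,-0.5,-20,0,0,0,1]]' 50 
python3 -c "
from h import *
togo([.612,-.312,.073])
for n in('side','top'):
    p,d=r.snapshot(n);cv2.imwrite(f'pics/{n}4.png',p[:,:,::-1])
s=cv2.imread('pics/side4.png')[230:330,360:460];t=cv2.imread('pics/top4.png')[150:210,380:450]
cv2.imwrite('pics/c4.png',np.hstack([cv2.resize(s,(400,400),interpolation=2),cv2.resize(t,(400,400),interpolation=2)]))
"
```

```text
time_s: 3.9
position: [0.6125, -0.3126, 0.0745]
tool_rot: [[-0.968, 0.252, 0.002], [0.252, 0.968, -0.001], [-0.002, -0.0, -1.0]]
ft_force: [-1.6, -2.4, 1.5]
width: 0.156
t 3.9 pos [ 0.6125 -0.3126  0.0745] togo mm [0.6 0.5 1.5] yaw x 165.39 F [-1.6 -2.4  1.5] w 0.156 j [-27.  34.   8.  64.   0. -12.]
```

View pics/c4.png

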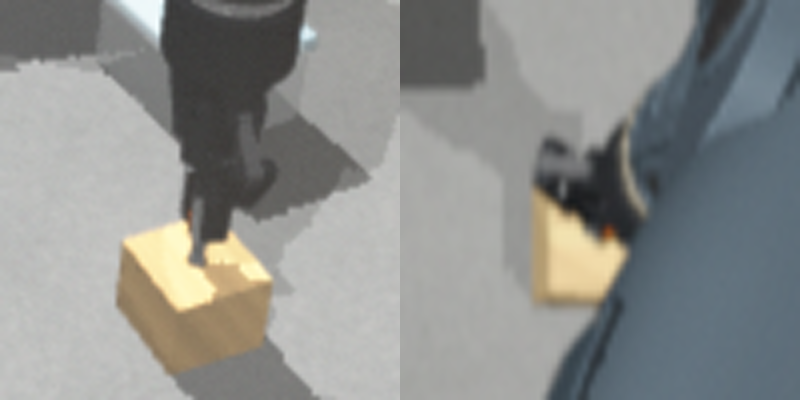

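```bash

python3 -m jog '[[0,0,-30,0,0,0,1],[0,0,-70,0,0,0,1],[0,0,-110,0,0,0,1],[30,100,-190,0,0,0,1],[60,180,-200,0,0,0,1],[80,250,-200,0,0,0,1],[100,310,-200,0,0,0,1],[100,310,-200,0,0,0,1]]' | head -2
python3 -c "
from h import *
togo([.587,.137,.26])"
```

```text
time_s: 4.67
position: [0.6003, -0.1163, 0.2492]
t 4.67 pos [ 0.6003 -0.1163  0.2492] togo mm [ 76.7 241.8 -10.5] yaw x 165.4 F [ 1.   0.4 -0. ] w 0.154 j [-11.  22.  14.  82.   0.   4.]
```

```bash

python3 -m jog '[[70,220,0,0,0,0,1],[70,220,0,0,0,0,1],[70,220,0,0,0,0,1],[70,220,0,0,0,0,1],[70,220,0,0,0,0,1],[70,220,0,0,0,0,1],[70,220,0,0,0,0,1],[70,220,0,0,0,0,1]]' | head -2
python3 -c "
from h import *
for n in('side','top'):
    p,d=r.snapshot(n);cv2.imwrite(f'pics/{n}5.png',p[:,:,::-1])
togo([.587,.137,.26])
s=cv2.imread('pics/side5.png')[80:200,270:390];t=cv2.imread('pics/top5.png')[120:220,230:330]
cv2.imwrite('pics/c5.png',np.hstack([cv2.resize(s,(400,400),interpolation=2),cv2.resize(t,(400,400),interpolation=2)]))
"
```

```text
time_s: 5.33
position: [0.5878, 0.1139, 0.2484]
t 5.43 pos [0.5882 0.1118 0.2486] togo mm [  7.5  24.1 -11.4] yaw x 165.42 F [ 0.3 -0.3  0.6] w 0.159 j [11. 21. 12. 81.  0. 25.]
```

View pics/c5.png

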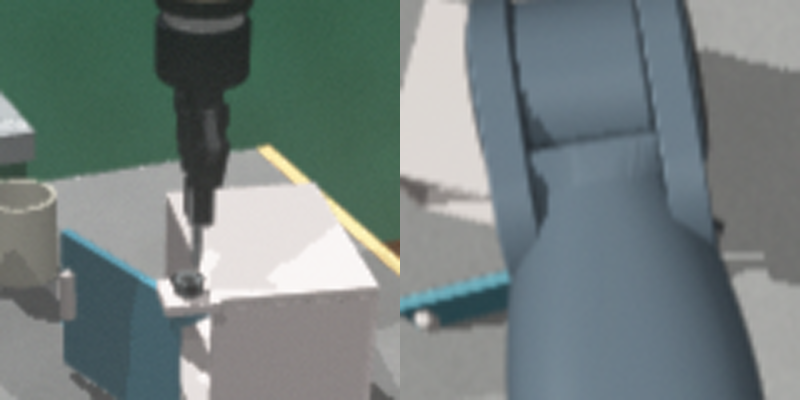

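```bash

python3 -c "
from h import *
np.set_printoptions(precision=4,suppress=True,linewidth=220)
s=cv2.imread('pics/side0.png');t=cv2.imread('pics/top0.png')
g=cv2.cvtColor(s,cv2.COLOR_BGR2GRAY)[160:176,316:340];print('side cols316 rows160');print(g)
g=cv2.cvtColor(t,cv2.COLOR_BGR2GRAY)[174:192,274:296];print('top cols274 rows174');print(g)
for p in([.587,.137,.183],[.587,.137,.17]): print(proj('side',p),proj('top',p))
"
```

```text
side cols316 rows160
[[160 161 160 150 134 132 134 138 140 137 140 142 134 182 241 245 245 245 245 245 245 245 245 245]
 [160 162 159 149 135 131 133 153 152 147 146 149 134 155 230 244 245 245 245 245 245 245 245 245]
 [161 163 159 150 137 122 108 129 136 124 122 127 129 116 158 234 244 245 246 245 245 245 245 245]
 [166 174 183 177 169  99 102 133 115  97  95  94 117 135 140 191 242 245 245 245 245 245 245 245]
 [176 210 231 232 234 128 103 131 118 104  89  88 109 130 127 208 243 246 245 245 245 245 245 245]
 [171 210 241 244 241 185 100  98 101 112  84  82  87 104 114 218 243 245 245 245 245 244 245 245]
 [141 200 241 244 245 237 121  87  85  84  67  68  68  85 107 206 236 244 245 245 245 245 245 245]
 [104 159 236 244 244 240 140  92  86  80  68  64  71  82  99 148 188 242 245 245 244 245 245 244]
 [ 94 130 203 242 245 242 199 139 108  92  86  76  85 101 121 160 179 242 245 245 243 242 241 239]
 [ 93 116 164 237 244 244 240 221 178 127 119 115 120 143 160 166 181 241 244 243 229 216 205 188]
 [ 92 101 145 213 242 244 243 242 234 187 176 162 158 162 172 165 176 232 234 231 177 147
[... 1544 characters left out ...]
 227 221 166 130 132 135 136 141 139 151 173 199 200 190 191 140 110 111]
 [ 95 147 220 227 227 225 209 198 195 190 190 192 195 201 205 223 219 182 193 142 108 115]
 [ 84 143 204 217 224 225 224 224 224 224 224 224 225 225 225 225 213 169 161 122 107 110]
 [ 77 117 155 180 194 202 208 217 224 225 225 226 227 227 227 224 199 168 149 112 106 105]
 [ 70  78  88 100 112 138 157 179 196 201 206 218 225 225 225 222 183 164 140 110 107 106]
 [ 69  70  71  71  72  82  92 106 133 150 167 186 197 202 205 211 169 160 127 106 105 105]
 [ 71  72  75  79  80  88  93 100 133 147 162 155 144 152 158 187 163 155 118 106 104 104]]
[325.1692 163.3   ] [283.2584 182.8491]
[325.099  167.2772] [283.5556 183.4705]
```

```bash
cat > fit.py <<'E'
from h import *
from scipy.optimize import least_squares
from scipy.ndimage import map_coordinates
np.set_printoptions(precision=4,suppress=True)
def R2(a):return np.array([[np.cos(a),-np.sin(a)],[np.sin(a),np.cos(a)]])
def edge(n,g,P,Q,z,nrm):
    out=[]
    for f in np.linspace(.12,.88,30):
        W=P+(Q-P)*f
        hs=np.linspace(-.008,.008,65)
        px=np.array([proj(n,np.r_[W+nrm*h,z]) for h in hs])
        v=map_coordinates(g,[px[:,1],px[:,0]],order=1)
        dv=np.abs(np.gradient(v));k=dv>dv.max()*.5
        if np.ptp(v)<15: continue
        out.append((hs[k]*dv[k]).sum()/dv[k].sum())
    out=np.array(out);return (np.median(out),out.std(),len(out)) if len(out) else None
def run(c,yaw,hx,hy,z,edges,files,off):
    for n,f in files.items():
        g=cv2.cvtColor(cv2.imread(f),cv2.COLOR_BGR2GRAY).astype(float)
        for name in edges[n]:
            loc={'front':([-hx,-hy],[-hx,hy],[-1,0]),'back':([hx,-hy],[hx,hy],[1,0]),'left':([-hx,hy],[hx,hy],[0,1]),'right':([-hx,-hy],[hx,-hy],[0,-1])}[name]
            P,Q,N=[np.array(q,float) for q in loc];R=R2(yaw)
            e=edge(n,g,c+R@P,c+R@Q,z,R@N)
            print(n,name,None if e is None else (np.round(np.array(e[:2])*1000,2),e[2]))
E
python3 -c "
from fit import *
F={'side':'pics/side0.png','top':'pics/top0.png'}
A={'side':['front','back','left','right'],'top':['front','back','left','right']}
print('cab');run(np.array([.6973,.2082]),np.radians(-12.1),.075,.11,.17,A,F,0)
print('offcut');run(np.array([.612,-.313]),0.,.032,.032,.052,A,F,0)
"
```

```text
cab
side front (array([-2.32,  0.71]), 30)
side back (array([2.72, 1.69]), 25)
side left (array([1.22, 0.97]), 30)
side right (array([-0.25,  0.91]), 30)
top front (array([-3.46,  2.13]), 26)
top back (array([5.13, 0.46]), 30)
top left (array([0.27, 0.41]), 30)
top right (array([-0.63,  0.38]), 30)
offcut
side front (array([1.81, 0.3 ]), 30)
side back (array([-0.79,  0.34]), 30)
side left (array([-0.1 ,  0.58]), 30)
side right (array([1.06, 0.36]), 30)
top front (array([0.53, 0.7 ]), 30)
top back (array([1.44, 0.87]), 30)
top left (array([-0.47,  0.02]), 30)
top right (array([1.88, 0.07]), 30)
```

```bash
cat >> fit.py <<'E'
def pts(n,g,c,yaw,hx,hy,z,name):
    loc={'front':([-hx,-hy],[-hx,hy],[-1,0]),'back':([hx,-hy],[hx,hy],[1,0]),'left':([-hx,hy],[hx,hy],[0,1]),'right':([-hx,-hy],[hx,-hy],[0,-1])}[name]
    P,Q,N=[np.array(q,float) for q in loc];R=R2(yaw);P=c+R@P;Q=c+R@Q;N=R@N;out=[]
    for f in np.linspace(.1,.9,40):
        W=P+(Q-P)*f;hs=np.linspace(-.008,.008,65)
        px=np.array([proj(n,np.r_[W+N*h,z]) for h in hs])
        v=map_coordinates(g,[px[:,1],px[:,0]],order=1);dv=np.abs(np.gradient(v));k=dv>dv.max()*.5
        if np.ptp(v)<15: continue
        out.append(W+N*(hs[k]*dv[k]).sum()/dv[k].sum())
    return np.array(out)
def fitpose(n,f,c,yaw,hx,hy,z,names,nrm={'front':(-1,0),'back':(1,0),'left':(0,1),'right':(0,-1)}):
    g=cv2.cvtColor(cv2.imread(f),cv2.COLOR_BGR2GRAY).astype(float)
    D={m:pts(n,g,np.array(c),yaw,hx,hy,z,m) for m in names};h={'front':hx,'back':hx,'left':hy,'right':hy}
    def res(p):
        e=[]
        for m in names:
            L=(D[m]-p[:2])@R2(p[2]);e.append(L@np.array(nrm[m])-h[m]-p[3])
        return np.concatenate(e)*1000
    s=least_squares(res,[*c,yaw,0],loss='soft_l1');return s.x
E
python3 -c "
from fit import *
for n,f in(('side','pics/side0.png'),('top','pics/top0.png')):
  for names in(['front','back','left','right'],['back','left','right']):
    x=fitpose(n,f,(.7007,.2081),np.radians(-12.1),.075,.11,.17,names)if len(names)==4 else None
    if x is None:
        continue
    print(n,x[:2],np.degrees(x[2]),x[3]*1000,'ear',x[:2]+R2(x[2])@[-.093,-.093])
  x=fitpose(n,f,(.612,-.313),0.,.032,.032,.052,['front','back','left','right']);print(' offcut',x[:2],np.degrees(x[2]),x[3]*1000)
  # ear square edges
  for names in(['front','right','left'],['front','right']):
    x=fitpose(n,f,(.5900,.1367),np.radians(-12.1),.024,.024,.17,names);print(' ear sq',names,x[:2],np.degrees(x[2]),x[3]*1000)
"
```

```text
side [0.7005 0.2084] -12.638045804124372 0.8308720585739581 ear [0.5894 0.138 ]
 offcut [ 0.6107 -0.3135] 0.021536160900949324 0.48203363996310206
 ear sq ['front', 'right', 'left'] [0.5899 0.1377] -11.671193420897868 1.2807549931622928
 ear sq ['front', 'right'] [0.5917 0.1388] -12.1820723120803 2.8424595693962806
top [0.7022 0.2076] -11.838764678051913 0.07852188120495678 ear [0.5921 0.1356]
 offcut [ 0.6127 -0.3142] 0.12607386939031093 0.7946499439879029
 ear sq ['front', 'right', 'left'] [0.5915 0.1352] -10.438369557502812 0.546578947585266
 ear sq ['front', 'right'] [0.5146 0.0798] -9.179387469876426 -66.56132114167427
```

```bash
python3 -c "
from h import *
togo([.591,.1372,.2355])"
```

```text
t 5.43 pos [0.5882 0.1118 0.2486] togo mm [ 3.7 25.3 13.1] yaw x 165.42 F [ 0.3 -0.3  0.6] w 0.159 j [11. 21. 12. 81.  0. 25.]
```

```bash
python3 -m jog '[[3.7,25,0,0,0,0,1],[3.7,25,8,0,0,0,1],[3.7,25,13,0,0,0,1],[3.7,25,13,0,0,0,1],[3.7,25,13,0,0,0,1],[3.7,25,13,0,0,0,1]]' |head -2
cat > look.py <<'E'
import sys
from h import *
i=sys.argv[1]
P=[]
P.append(r.state()['position'])
p,d=r.snapshot('side');P.append(r.state()['position']);p2,d=r.snapshot('side');P.append(r.state()['position'])
im=((p.astype(float)+p2)/2).astype(np.uint8)
cv2.imwrite(f'pics/side{i}.png',im[:,:,::-1])
x=im[130:180,296:356,::-1];cv2.imwrite(f'pics/c{i}.png',cv2.resize(x,(720,600),interpolation=2))
m=np.mean(P,0);print(np.round(P,4),'mean',m);togo([.591,.1372,.2355])
print('tip',proj('side',m-[0,0,.043]),'seat',proj('side',m-[0,0,.001]))
E
python3 look.py 6
```

```text
time_s: 5.93
position: [0.5912, 0.1361, 0.2359]
[[0.5912 0.1361 0.2359]
 [0.5913 0.1363 0.2361]
 [0.5913 0.1365 0.2362]] mean [0.59128213 0.13627141 0.2360662 ]
t 6.03 pos [0.5913 0.1365 0.2362] togo mm [0.5 0.6 0.7] yaw x 165.35 F [-0.1  1.   0.3] w 0.154 j [13. 22. 12. 80. -0. 28.]
tip [326.69276886 160.05211045] seat [326.94860842 146.84910744]
```

View pics/c6.png

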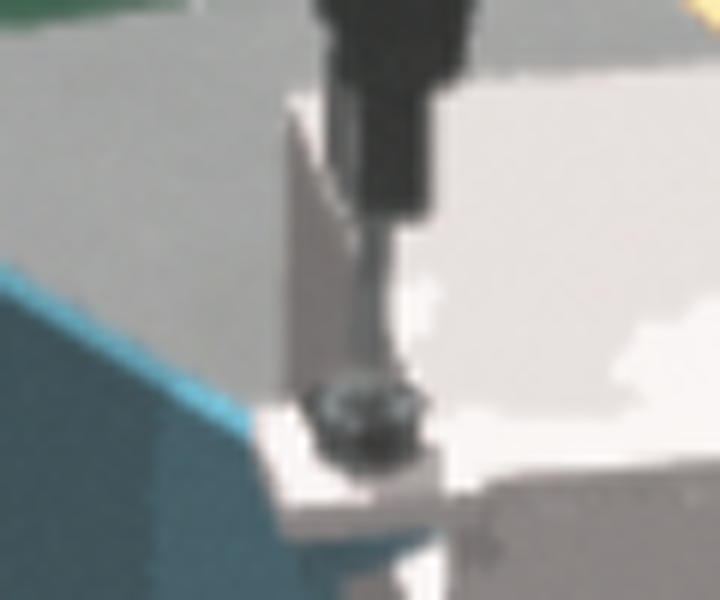

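```bash
python3 -m jog '[[0.5,0.7,3,0,0,0,1],[0.5,0.7,6,0,0,0,1],[0.5,0.7,9,0,0,0,1],[0.5,0.7,11,0,0,0,1],[0.5,0.7,13,0,0,0,1],[0.5,0.7,14,0,0,0,1],[0.5,0.7,14,0,0,0,1]]' 
python3 look.py 7
```

```text
time_s: 6.62
position: [0.5908, 0.1379, 0.2215]
tool_rot: [[-0.968, 0.252, -0.0], [0.252, 0.968, -0.0], [0.0, -0.0, -1.0]]
ft_force: [0.5, -0.8, 0.4]
width: 0.157
[[0.5908 0.1379 0.2215]
 [0.5908 0.1379 0.2217]
 [0.5909 0.1379 0.2219]] mean [0.59083002 0.13791546 0.22168796]
t 6.72 pos [0.5909 0.1379 0.2219] togo mm [ -0.3  -0.7 -13.6] yaw x 165.4 F [ 0.4 -0.1  0.4] w 0.155 j [13. 22. 10. 78. -0. 28.]
tip [326.23873878 164.25678309] seat [326.48597007 151.19944096]
```

View pics/c7.png

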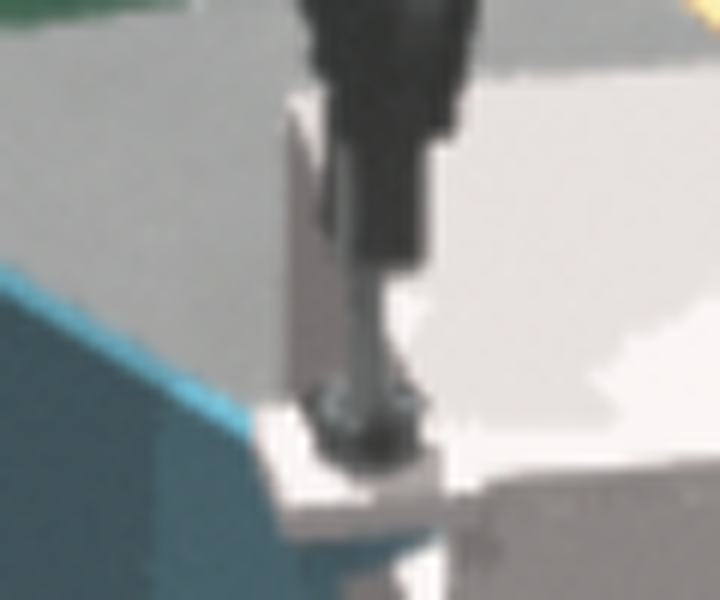

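```bash
python3 -m jog '[[0,0,2,0,0,0,1],[0,0,4,0,0,0,1],[0,0,6,0,0,0,1],[0,0,8,0,0,0,1],[0,0,8,0,0,0,1]]' 
python3 look.py 8
```

```text
time_s: 7.13
position: [0.5907, 0.1378, 0.2133]
tool_rot: [[-0.968, 0.252, -0.001], [0.252, 0.968, -0.0], [0.001, -0.001, -1.0]]
ft_force: [0.2, -0.4, -1.2]
width: 0.156
[[0.5907 0.1378 0.2133]
 [0.5907 0.1378 0.2135]
 [0.5907 0.1378 0.2136]] mean [0.59071043 0.13778472 0.21344481]
t 7.23 pos [0.5907 0.1378 0.2136] togo mm [ -0.4  -0.5 -21.9] yaw x 165.4 F [-0.3 -1.2 -0.6] w 0.159 j [13. 22.  9. 77. -0. 28.]
tip [326.17101832 166.79982343] seat [326.41647396 153.82025699]
```

View pics/c8.png

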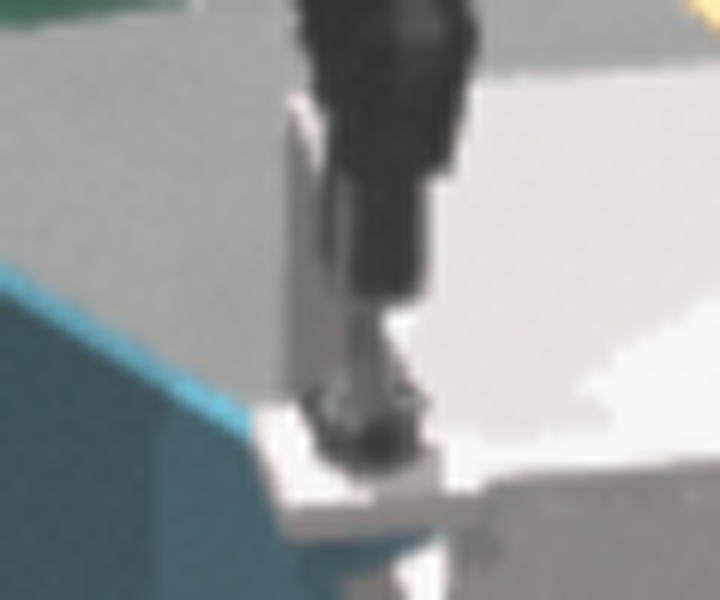

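```bash
python3 -m jog '[[0,0,3,0,0,0,1],[0,0,6,0,0,0,1],[0,0,9,0,0,0,1],[0,0,12,0,0,0,1],[0,0,14,0,0,0,1],[0,0,14,0,0,0,1]]'; python3 -m jog '[[0,0,2,0,0,0,1],[0,0,4,0,0,0,1],[0,0,6,0,0,0,1],[0,0,8,0,0,0,1],[0,0,9,0,0,0,1],[0,0,9,0,0,0,1]]' 
python3 look.py 9
```

```text
time_s: 7.73
position: [0.5906, 0.1377, 0.1992]
tool_rot: [[-0.968, 0.252, -0.001], [0.252, 0.968, -0.0], [0.001, -0.001, -1.0]]
ft_force: [0.4, -2.5, -2.7]
width: 0.158
time_s: 8.23
position: [0.5908, 0.1377, 0.1906]
tool_rot: [[-0.968, 0.252, -0.0], [0.252, 0.968, -0.0], [0.0, -0.001, -1.0]]
ft_force: [-0.6, -6.6, -0.2]
width: 0.154
[[0.5908 0.1377 0.1906]
 [0.5908 0.1377 0.1906]
 [0.5908 0.1377 0.1906]] mean [0.59076816 0.13768172 0.19056237]
t 8.33 pos [0.5908 0.1377 0.1906] togo mm [ -0.3  -0.4 -44.9] yaw x 165.39 F [-0.8 -4.6 -0.8] w 0.158 j [13. 23.  6. 74. -0. 28.]
tip [326.07243865 173.71856657] seat [326.31433711 160.95329661]
```

View pics/c9.png

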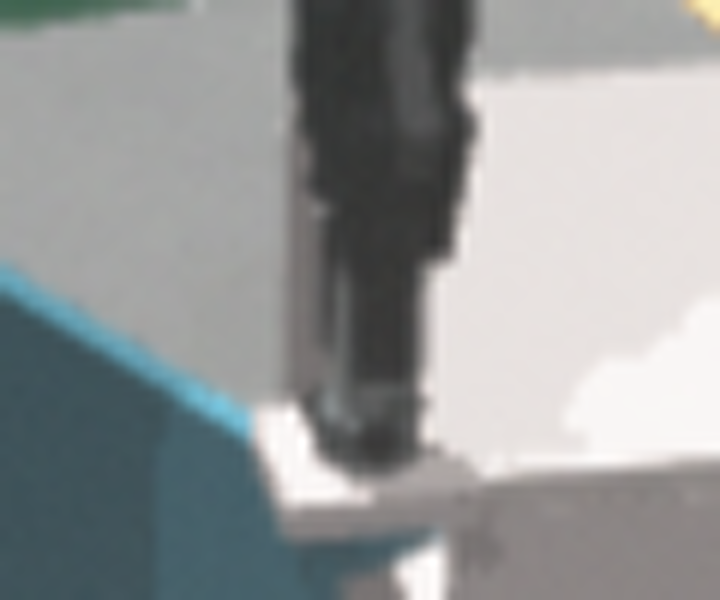

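```bash
python3 -m jog '[[0,-0.6,1,0,0,0,1],[0,-0.6,2,0,0,0,1],[0,-0.6,3,0,0,0,1],[0,-0.6,4,0,0,0,1],[0,-0.6,5,0,0,0,1],[0,-0.6,5,0,0,0,1]]'; python3 -m jog '[[0,0,0.7,0,0,0,1],[0,0,1.4,0,0,0,1],[0,0,1.4,0,0,0,1]]' 
```

```text
time_s: 8.83
position: [0.5907, 0.1375, 0.1856]
tool_rot: [[-0.968, 0.252, -0.0], [0.252, 0.968, 0.0], [0.0, 0.0, -1.0]]
ft_force: [0.1, -2.4, 0.8]
width: 0.159
time_s: 9.08
position: [0.5907, 0.1375, 0.1843]
tool_rot: [[-0.968, 0.252, -0.0], [0.252, 0.968, 0.0], [0.0, 0.0, -1.0]]
ft_force: [-0.7, -1.6, 0.4]
width: 0.159
```

```bash
python3 -m jog '[[0,0,0,0,0,0,0.6],[0,0,0,0,0,0,0.55],[0,0,0,0,0,0,0.5],[0,0,-5,0,0,0,0.5],[0,0,-25,0,0,0,0.5],[0,0,-50,0,0,0,0.5],[0,0,-60,0,0,0,0.5],[0,0,-60,0,0,0,0.5]]'; python3 look.py 10
```

```text
time_s: 9.75
position: [0.592, 0.1377, 0.2472]
tool_rot: [[-0.968, 0.252, 0.005], [0.252, 0.968, 0.001], [-0.004, 0.002, -1.0]]
ft_force: [0.6, -0.0, 0.6]
width: 0.497
[[0.592  0.1377 0.2472]
 [0.5914 0.1375 0.2454]
 [0.5908 0.1373 0.2441]] mean [0.59142732 0.13752413 0.24557568]
t 9.85 pos [0.5908 0.1373 0.2441] togo mm [-0.2 -0.1  8.6] yaw x 165.4 F [-0.4  0.7 -0.8] w 0.502 j [13. 22. 13. 81. -0. 28.]
tip [326.62367883 156.9032946 ] seat [326.87916166 143.61349239]
```

View pics/c10.png

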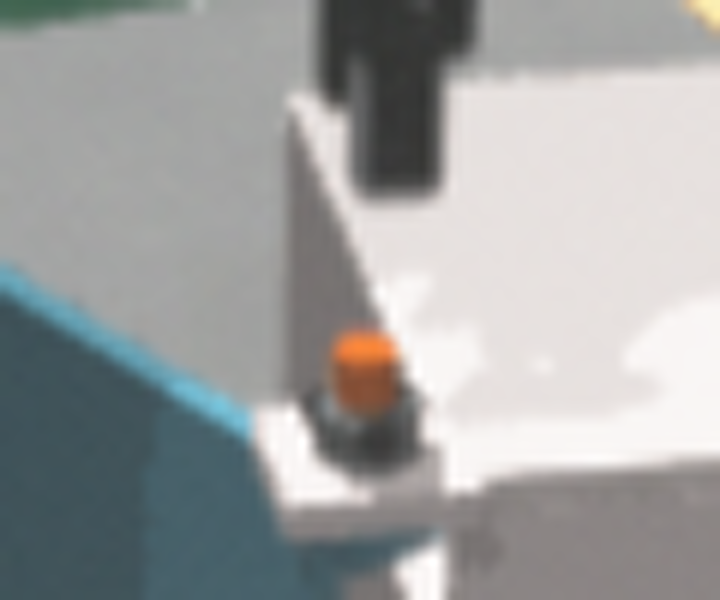

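```bash
python3 -m jog '[[8,-40,0,0,0,-7,0.3],[16,-80,0,0,0,-14,0.3],[24,-120,0,0,0,-21,0.3],[32,-160,10,0,0,-28,0.3],[40,-200,20,0,0,-35,0.3],[47,-240,40,0,0,-42,0.3],[55,-280,60,0,0,-49,0.3],[60,-311,75,0,0,-56,0.3]]'; python3 - <<'E'
from h import *
np.set_printoptions(precision=4,suppress=True)
print("stud/pin top proj",proj("side",[.5907,.1374,.197]))
im=cv2.imread('pics/side10.png');h=cv2.cvtColor(im[150:170,318:336],cv2.COLOR_BGR2HSV);k=(h[...,0]<17)&(h[...,1]>130);ys,xs=np.nonzero(k);print("pin head mask",xs.min()+318,xs.max()+318,xs.mean()+318,ys.min()+150,ys.max()+150,ys.mean()+150)
print("expected head extents",[proj("side",[.5907,.1374,z]) for z in(.183,.190,.197)])
a=plane("side",320,275.2,.032);b=plane("top",366.5,229,.032);print(a,b)
tt=plane("top",391,222.3,.032);print("teal",tt)
togo([.4535,-.149,.12])
E
```

```text
time_s: 10.52
position: [0.4587, -0.1362, 0.1747]
tool_rot: [[-0.768, -0.64, -0.001], [-0.64, 0.768, 0.0], [0.001, 0.001, -1.0]]
ft_force: [0.0, -1.4, -0.8]
width: 0.705
stud/pin top proj [326.3749 158.6979]
pin head mask 324 328 325.92 158 163 160.32
expected head extents [array([326.2929, 163.0202]), array([326.3338, 160.8646]), array([326.3749, 158.6979])]
[ 0.4532 -0.1488  0.032 ] [ 0.4546 -0.1486  0.032 ]
teal [ 0.4804 -0.2346  0.032 ]
t 10.52 pos [ 0.4587 -0.1362  0.1747] togo mm [12.1 -6.6 54.7] yaw x -140.18 F [ 0.  -1.4 -0.8] w 0.705 j [-17.  11. -13.  66.  -0. -56.]
```

```bash
python3 -m jog '[[0,0,10,0,0,-7,0.3],[0,0,20,0,0,-14,0.3],[0,0,30,0,0,-21,0.3],[0,0,40,0,0,-24,0.3],[0,0,40,0,0,-24,0.3],[0,0,40,0,0,-24,0.3]]'|head -2; python3 - <<'E'
from h import *
togo([.4539,-.1487,.12])
for n in('side','top'):
    p,d=r.snapshot(n);cv2.imwrite(f'pics/{n}11.png',p[:,:,::-1])
togo([.4539,-.1487,.12])
s=cv2.imread('pics/side11.png')[220:310,270:360];t=cv2.imread('pics/top11.png')[185:265,330:410]
cv2.imwrite('pics/c11.png',np.hstack([cv2.resize(s,(400,400),interpolation=2),cv2.resize(t,(400,400),interpolation=2)]))
E
```

```text
time_s: 11.02
position: [0.4596, -0.1348, 0.1354]
t 11.02 pos [ 0.4596 -0.1348  0.1354] togo mm [14.9 -1.2 15.4] yaw x -116.64 F [0.3 0.2 0.4] w 0.704 j [-16.  12. -17.  61.  -0. -80.]
t 11.12 pos [ 0.4605 -0.135   0.1365] togo mm [15.2 -0.2 16.5] yaw x -116.62 F [ 0.1  0.9 -0. ] w 0.701 j [-16.  12. -17.  61.  -0. -80.]
```

View pics/c11.png

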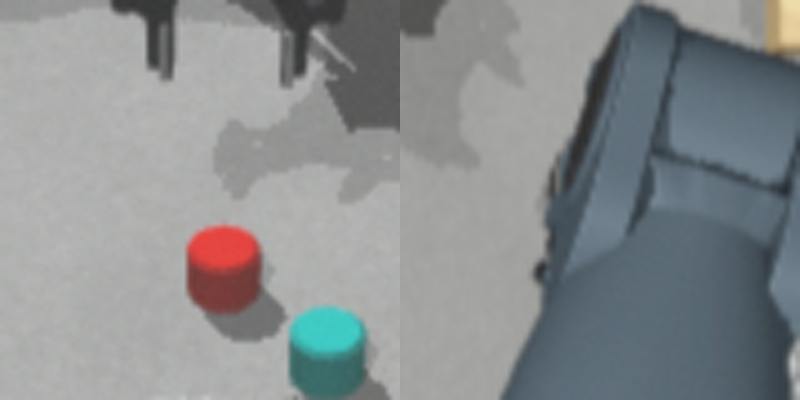

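```bash
python3 -m jog '[[15,0,16,0,0,0,0.3],[15,0,40,0,0,0,0.3],[15,0,70,0,0,0,0.3],[15,0,85,0,0,0,0.3],[15,0,85,0,0,0,0.3],[15,0,85,0,0,0,0.3]]'|head -2; python3 - <<'E'
from h import *
p,d=r.snapshot('side');cv2.imwrite(f'pics/side12.png',p[:,:,::-1])
togo([.4539,-.1487,.003])
s=cv2.imread('pics/side12.png')[220:310,270:360]
cv2.imwrite('pics/c12.png',cv2.resize(s,(500,500),interpolation=2))
E
```

```text
time_s: 11.62
position: [0.4538, -0.1484, 0.0517]
t 11.67 pos [ 0.4545 -0.1486  0.0525] togo mm [ 0.3  0.6 49.5] yaw x -116.54 F [0.1 0.3 0. ] w 0.696 j [-18.  17. -25.  48.  -0. -82.]
```

View pics/c12.png

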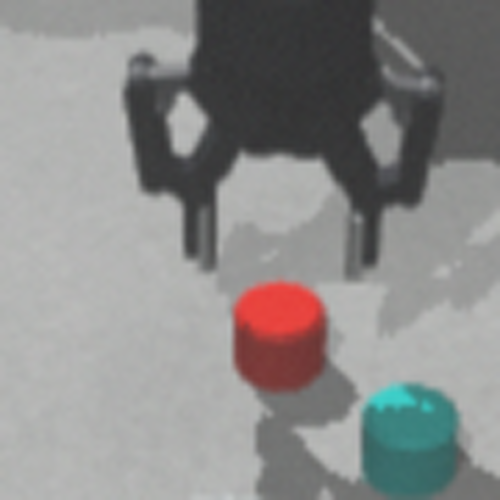

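```bash
python3 -c "
from h import *
for z in(.05,.055,.06,.065):print(z,proj('side',[.4545,-.1486,z]))"
python3 -m jog '[[0,0,15,0,0,0,0.3],[0,0,30,0,0,0,0.3],[0,0,42,0,0,0,0.3],[0,0,48,0,0,0,0.3],[0,0,48,0,0,0,0.3],[0,0,48,0,0,0,0.3]]'; python3 - <<'E'
from h import *
p,d=r.snapshot('side');cv2.imwrite(f'pics/side13.png',p[:,:,::-1])
togo([.4539,-.1487,.003])
s=cv2.imread('pics/side13.png')[220:310,270:360]
cv2.imwrite('pics/c13.png',cv2.resize(s,(500,500),interpolation=2))
E
```

```text
0.05 [320.5225445  269.47469579]
0.055 [320.54409231 267.92131613]
0.06 [320.56573132 266.3613617 ]
0.065 [320.58746211 264.79479068]
time_s: 12.17
position: [0.4546, -0.1487, 0.0045]
tool_rot: [[-0.447, -0.895, 0.001], [-0.895, 0.447, -0.0], [-0.0, -0.001, -1.0]]
ft_force: [0.5, 0.5, 0.9]
width: 0.703
t 12.22 pos [ 0.4548 -0.1488  0.0047] togo mm [0.3 0.8 1.7] yaw x -116.52 F [-0.1  0.2 -0.6] w 0.701 j [-18.  20. -29.  41.  -0. -82.]
```

View pics/c13.png

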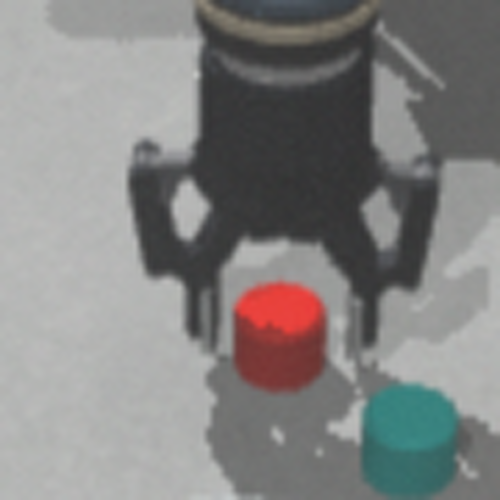

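```bash
python3 -m jog '[[0,0,-1.5,0,0,0,0.45],[0,0,-1.5,0,0,0,0.6],[0,0,-1.5,0,0,0,1],[0,0,-1.5,0,0,0,1],[0,0,-1.5,0,0,0,1],[0,0,-1.5,0,0,0,1]]' 60;python3 -m jog '[[0,0,0,0,0,0,1],[0,0,-5,0,0,0,1],[0,0,-25,0,0,0,1],[0,0,-50,0,0,0,1],[0,0,-60,0,0,0,1],[0,0,-60,0,0,0,1]]' 80; python3 - <<'E'
from h import *
p,d=r.snapshot('side');cv2.imwrite(f'pics/side14.png',p[:,:,::-1])
togo([.4539,-.1487,.003])
s=cv2.imread('pics/side14.png')[200:290,270:360]
cv2.imwrite('pics/c14.png',cv2.resize(s,(500,500),interpolation=2))
E
```

```text
time_s: 12.72
position: [0.4546, -0.1488, 0.0065]
tool_rot: [[-0.446, -0.895, 0.002], [-0.895, 0.446, -0.001], [-0.0, -0.002, -1.0]]
ft_force: [-2.1, 0.9, 11.8]
width: 0.474
time_s: 13.22
position: [0.4557, -0.1491, 0.0679]
tool_rot: [[-0.446, -0.895, 0.005], [-0.895, 0.446, -0.002], [-0.001, -0.005, -1.0]]
ft_force: [-0.3, -0.7, -0.5]
width: 0.471
t 13.27 pos [ 0.455  -0.1489  0.0664] togo mm [ 0.3  1.2 63.4] yaw x -116.52 F [ 0.3  0.2 -0.3] w 0.475 j [-18.  16. -24.  50.  -0. -82.]
```

View pics/c14.png

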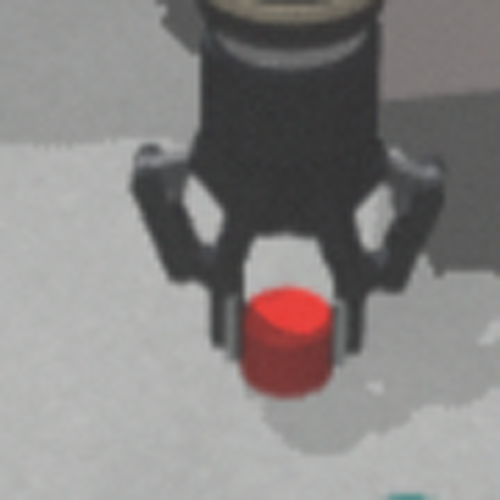

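```bash
python3 -m jog '[[0,0,-40,0,0,0,1],[0,0,-80,0,0,0,1],[-5,0,-120,0,0,0,1],[-30,0,-150,0,0,0,1],[-65,1,-165,0,0,0,1],[-105,2,-170,0,0,0,1],[-145,3,-170,0,0,0,1],[-185,4,-170,0,0,0,1]]' |head -2
python3 -c "
from h import *
togo([.5907,.1372,.235])"
```

```text
time_s: 13.93
position: [0.5335, 0.0204, 0.2348]
t 13.93 pos [0.5335 0.0204 0.2348] togo mm [-130.     1.    -0.3] yaw x -116.56 F [ 0.3 -1.3  0.4] w 0.469 j [  2.  14.   1.  76.  -0. -61.]
```

```bash
python3 -m jog '[[-40,1,0,0,0,0,1],[-80,1,0,0,0,0,1],[-110,1,0,0,0,0,1],[-130,1,0,0,0,0,1],[-130,1,0,0,0,0,1],[-130,1,0,0,0,0,1],[-130,1,0,0,0,0,1]]' |head -2
sed -i 's/130:180,296:356/115:175,296:356/; s/(720,600)/(600,600)/; s/\[.591,.1372,.2355\]/[.5907,.1372,.21]/' look.py; python3 look.py 15
```

```text
time_s: 14.52
position: [0.5895, 0.1351, 0.234]
[[0.5895 0.1351 0.234 ]
 [0.5895 0.1347 0.2344]
 [0.5896 0.1346 0.2348]] mean [0.58955138 0.13480785 0.23441513]
t 14.62 pos [0.5896 0.1346 0.2348] togo mm [-2.9  0.2 24.8] yaw x -116.58 F [0.5 0.2 0.6] w 0.471 j [ 13.  22.  11.  80.  -0. -51.]
tip [326.33117386 160.88510815] seat [326.58151125 147.68733102]
```

View pics/c15.png

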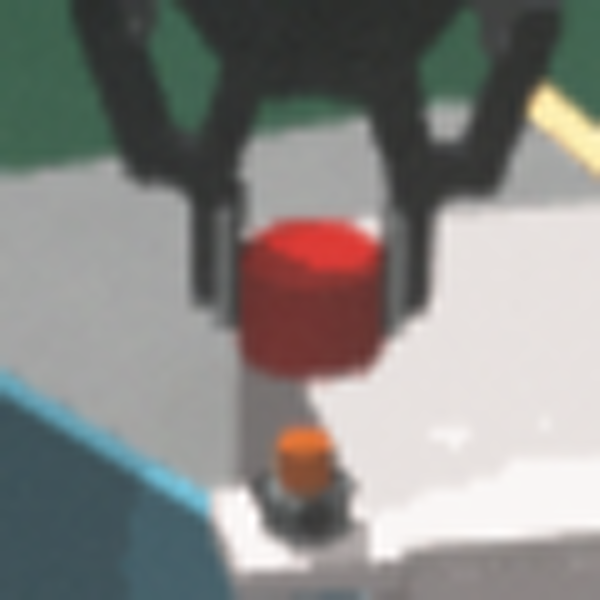

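```bash
python3 - <<'E'
from h import *
np.set_printoptions(precision=2,suppress=True)
im=cv2.imread('pics/side15.png').astype(int)
# red-ness rows
sat=lambda row,a,b:(im[row,a:b,2]-im[row,a:b,:2].max(1)).clip(0)
for row in range(143,152):
    s=sat(row,312,344).astype(float);m=np.median(np.sort(s)[-8:]);w=(s/m).clip(0,1);x=np.arange(312,344);c=(w*x).sum()/w.sum();print(row,"cap c",c,"width",w.sum())
for row in range(159,164):
    s=sat(row,318,336).astype(float);m=np.median(np.sort(s)[-3:]);w=(s/m).clip(0,1);x=np.arange(318,336);print(row,"pin c",(w*x).sum()/w.sum(),w.sum())
P=np.array([.58955,.1348,.2344])
for z in (.2,.228,.244,.26):print(z,proj('side',[P[0],P[1],z]))
for z in (.183,.19,.197):print(z,proj('side',[.5907,.1372,z]))
col=im[130:160,326,:];print([(130+i,tuple(c)) for i,c in enumerate(col)])
E
```

```text
143 cap c 327.0966084275437 width 12.887417218543046
144 cap c 327.0919952210275 width 13.950000000000001
145 cap c 327.09794437726725 width 13.899159663865547
146 cap c 327.1358760429082 width 13.983333333333334
147 cap c 327.13523131672594 width 14.05
148 cap c 327.17886178861784 width 14.47058823529412
149 cap c 327.2517401392111 width 14.487394957983195
150 cap c 327.29433497536945 width 13.762711864406779
151 cap c 327.40559440559446 width 12.882882882882882
159 pin c 326.1699346405229 5.999999999999999
160 pin c 326.2535211267606 5.835616438356164
161 pin c 326.2885154061625 6.2631578947368425
162 pin c 326.4079754601227 6.037037037037036
163 pin c 326.3702290076336 5.574468085106384
0.2 [326.38 158.22]
0.228 [326.55 149.41]
0.244 [326.65 144.3 ]
0.26 [326.74 139.12]
0.183 [326.32 163.05]
0.19 [326.36 160.89]
0.197 [326.4  158.73]
[(130, (np.int64(167), np.int64(168), np.int64(167))), (131, (np.int64(166), np.int64(169), np.int64(167))), (132, (np.int64(166), np.int64(167), np.int64(166))), (133, (np.int64(166), np.int64(167), np.int64(166))), (134, (np.int64(166), np.int64(169
[... 635 characters left out ...]
nt64(113))), (147, (np.int64(52), np.int64(54), np.int64(114))), (148, (np.int64(52), np.int64(55), np.int64(114))), (149, (np.int64(51), np.int64(53), np.int64(113))), (150, (np.int64(51), np.int64(54), np.int64(113))), (151, (np.int64(54), np.int64(56), np.int64(114))), (152, (np.int64(79), np.int64(79), np.int64(124))), (153, (np.int64(128), np.int64(130), np.int64(151))), (154, (np.int64(141), np.int64(143), np.int64(150))), (155, (np.int64(128), np.int64(129), np.int64(134))), (156, (np.int64(115), np.int64(117), np.int64(125))), (157, (np.int64(104), np.int64(115), np.int64(153))), (158, (np.int64(63), np.int64(118), np.int64(219))), (159, (np.int64(54), np.int64(112), np.int64(214)))]
```

```bash
python3 -m jog '[[-1.5,0.4,0,0,0,0,1],[-2.8,0.8,8,0,0,0,1],[-2.8,0.8,16,0,0,0,1],[-2.8,0.8,24,0,0,0,1],[-2.8,0.8,30,0,0,0,1],[-2.8,0.8,30,0,0,0,1],[-2.8,0.8,30,0,0,0,1]]' 100
python3 look.py 16
```

```text
time_s: 15.2
position: [0.5903, 0.1383, 0.2044]
tool_rot: [[-0.446, -0.895, -0.001], [-0.895, 0.446, -0.0], [0.001, 0.001, -1.0]]
ft_force: [0.1, 0.4, -0.6]
width: 0.461
[[0.5903 0.1383 0.2044]
 [0.5905 0.1384 0.2049]
 [0.5907 0.1385 0.2052]] mean [0.59051673 0.13842025 0.20487737]
t 15.3 pos [0.5907 0.1385 0.2052] togo mm [ 1.2 -0.5 -4.8] yaw x -116.51 F [-0.7  0.1 -0.4] w 0.466 j [ 13.  22.   8.  76.  -0. -50.]
tip [325.9745701  169.31330783] seat [326.21615022 156.41716423]
```

View pics/c16.png

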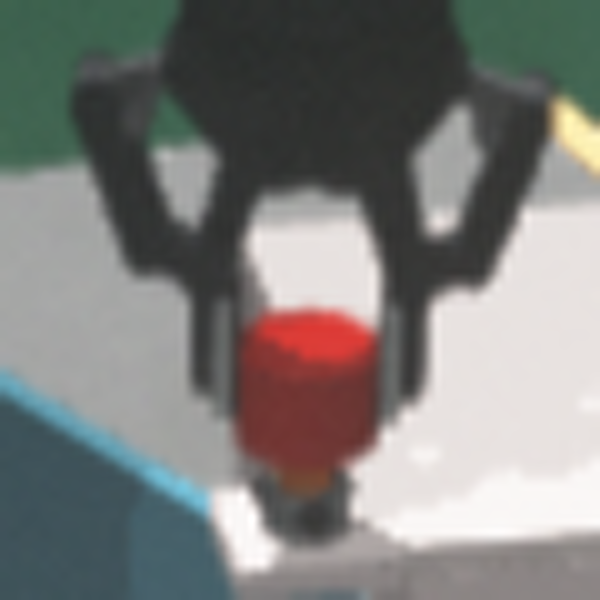

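```bash
python3 -m jog '[[1,0.4,0,0,0,0,1],[1,0.4,3,0,0,0,1],[1,0.4,6,0,0,0,1],[1,0.4,9,0,0,0,1],[1,0.4,11,0,0,0,1],[1,0.4,11,0,0,0,1]]'
python3 -m jog '[[0,0,1,0,0,0,1],[0,0,2,0,0,0,1],[0,0,3,0,0,0,1],[0,0,4,0,0,0,1],[0,0,4,0,0,0,1]]'
python3 look.py 17
```

```text
time_s: 15.8
position: [0.5895, 0.1376, 0.1934]
tool_rot: [[-0.446, -0.895, -0.001], [-0.895, 0.446, -0.0], [0.001, 0.001, -1.0]]
ft_force: [0.1, -0.1, -1.0]
width: 0.463
time_s: 16.22
position: [0.5898, 0.1377, 0.19]
tool_rot: [[-0.446, -0.895, -0.0], [-0.895, 0.446, -0.0], [0.0, -0.0, -1.0]]
ft_force: [-0.5, -1.0, 1.8]
width: 0.469
[[0.5898 0.1377 0.19  ]
 [0.5898 0.1377 0.1901]
 [0.5898 0.1377 0.1901]] mean [0.58980965 0.13766538 0.19003193]
t 16.32 pos [0.5898 0.1377 0.1901] togo mm [  0.   -1.  -19.9] yaw x -116.52 F [-0.7 -0.2  0.8] w 0.463 j [ 13.  22.   6.  74.  -0. -50.]
tip [325.77054335 173.93829899] seat [326.00781606 161.17586779]
```

View pics/c17.png

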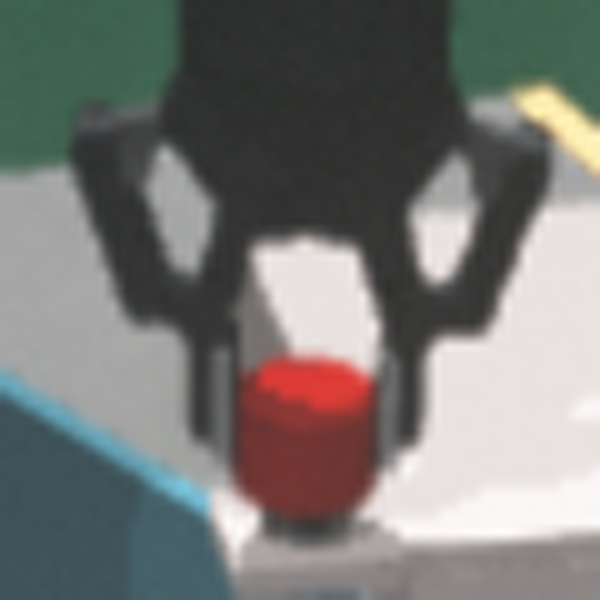

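```bash
python3 -m jog '[[0,0,0.7,0,0,0,1],[0,0,1.5,0,0,0,1],[0,0,2.2,0,0,0,1],[0,0,3,0,0,0,1],[0,0,3,0,0,0,1]]'
python3 -m jog '[[0,0,0.7,0,0,0,1],[0,0,1.5,0,0,0,1],[0,0,2.2,0,0,0,1],[0,0,2.2,0,0,0,1]]'
```

```text
time_s: 16.73
position: [0.5901, 0.1374, 0.1879]
tool_rot: [[-0.447, -0.895, 0.001], [-0.895, 0.447, -0.001], [-0.0, -0.001, -1.0]]
ft_force: [-0.7, -1.6, 6.6]
width: 0.466
time_s: 17.07
position: [0.5898, 0.1372, 0.1852]
tool_rot: [[-0.447, -0.895, 0.001], [-0.895, 0.447, -0.001], [0.001, -0.001, -1.0]]
ft_force: [0.3, -3.2, 2.0]
width: 0.466
```

```bash
python3 -m jog '[[0,0,1,0,0,0,1],[0,0,2,0,0,0,1],[0,0,3,0,0,0,1],[0,0,4,0,0,0,1],[0,0,5,0,0,0,1],[0,0,5,0,0,0,1]]'
python3 -m jog '[[0,0,1,0,0,0,1],[0,0,2,0,0,0,1],[0,0,3,0,0,0,1],[0,0,3,0,0,0,1]]'
python3 look.py 18
```

```text
time_s: 17.57
position: [0.5894, 0.1376, 0.1789]
tool_rot: [[-0.446, -0.895, -0.002], [-0.895, 0.446, -0.001], [0.001, 0.001, -1.0]]
ft_force: [0.5, -2.1, -6.9]
width: 0.464
time_s: 17.9
position: [0.5899, 0.1379, 0.1771]
tool_rot: [[-0.446, -0.895, 0.001], [-0.895, 0.446, 0.0], [-0.001, -0.0, -1.0]]
ft_force: [-0.3, -1.1, -1.7]
width: 0.468
[[0.5899 0.1379 0.1771]
 [0.5899 0.1379 0.1771]
 [0.5899 0.1379 0.1772]] mean [0.58992173 0.13791615 0.17713698]
t 18.0 pos [0.5899 0.1379 0.1772] togo mm [  0.3  -1.  -32.8] yaw x -116.51 F [-0.9  0.2 -1. ] w 0.467 j [ 13.  23.   5.  72.   0. -50.]
tip [325.70056117 177.73350564] seat [325.93561366 165.09096973]
```

View pics/c18.png

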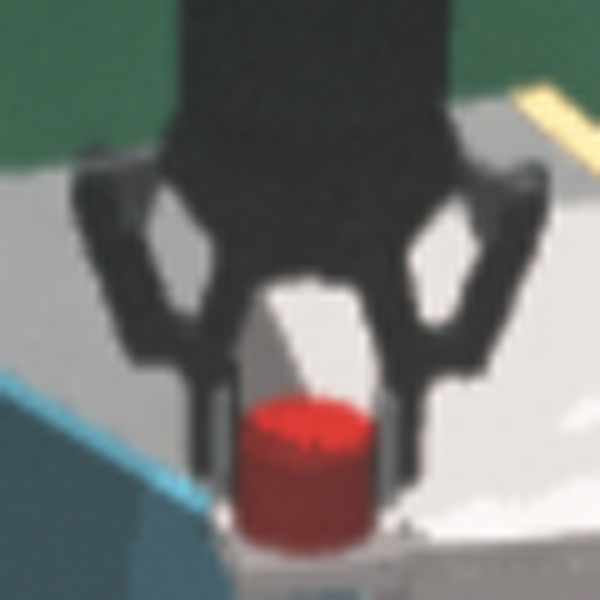

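```bash
python3 -m jog '[[0,0,0.5,0,0,0,1],[0,0,1,0,0,0,1],[0,0,1,0,0,0,1]]'
python3 -m jog '[[0,0,0.5,0,0,0,1],[0,0,1,0,0,0,1],[0,0,1,0,0,0,1]]'
```

```text
time_s: 18.25
position: [0.59, 0.1379, 0.1768]
tool_rot: [[-0.446, -0.895, 0.001], [-0.895, 0.446, 0.0], [-0.001, -0.001, -1.0]]
ft_force: [-1.5, -0.5, 5.3]
width: 0.462
time_s: 18.5
position: [0.59, 0.1379, 0.1768]
tool_rot: [[-0.446, -0.895, 0.002], [-0.895, 0.446, 0.001], [-0.002, -0.002, -1.0]]
ft_force: [-3.9, -1.2, 11.8]
width: 0.469
```

```bash
python3 -m jog '[[0,0,0.5,0,0,0,1],[0,0,1,0,0,0,1],[0,0,1.5,0,0,0,1],[0,0,1.5,0,0,0,1],[0,0,1.5,0,0,0,1],[0,0,1.5,0,0,0,1]]'
python3 look.py 19
```

```text
time_s: 19.0
position: [0.59, 0.1379, 0.1767]
tool_rot: [[-0.446, -0.895, 0.003], [-0.895, 0.446, 0.001], [-0.002, -0.003, -1.0]]
ft_force: [-7.4, -2.2, 24.2]
width: 0.466
[[0.59   0.1379 0.1767]
 [0.59   0.1379 0.1767]
 [0.59   0.1379 0.1767]] mean [0.59003651 0.13792078 0.17670328]
t 19.1 pos [0.59   0.1379 0.1767] togo mm [  0.3  -1.  -33.3] yaw x -116.51 F [-7.2 -1.8 23.2] w 0.463 j [ 13.  23.   4.  71.   0. -50.]
tip [325.73343593 177.85427609] seat [325.96894668 165.21595314]
```

View pics/c19.png

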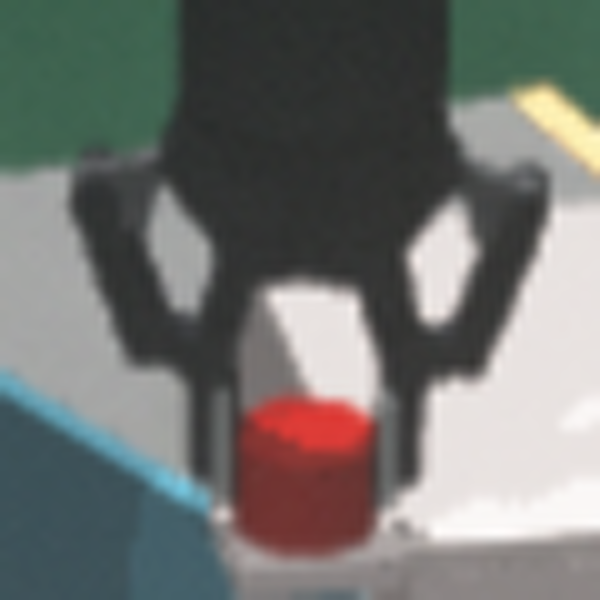

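```bash
python3 -c "
from h import *
togo([.5907,.1372,.1767]);print(r.hand_in())"
```

```text
t 19.1 pos [0.59   0.1379 0.1767] togo mm [ 0.4 -0.9  0. ] yaw x -116.51 F [-7.2 -1.8 23.2] w 0.463 j [ 13.  23.   4.  71.   0. -50.]
the job is handed in; nothing more can be done
None
```

I moved the pin from the offcut into the hinge, pressed the red cap over it through its click, and handed in at about 19 s with the cap still gripped and pressed down. The hand-in gave no verdict, so the result rests on these last checks:

- **Pin:** the side view taken after I released it showed the orange head sitting on the stud, at the expected height.
- **Click:** the push peaked at about 6.6 N with the rim roughly 11 mm above the ear, then dropped as it snapped past. I saw no second resistance before the ear.
- **Cap home:** the tool height compared with the grasp puts the rim within about 0.2 mm of the ear's top face. The cap looked level, and the tool was tilted by only about 0.2°.
- **Push and grip:** the push read a steady 23–24 N on the last readings, with a 7 N sideways component, and the grip was set to 100 N.
- **Disagreement:** my estimate of the hinge axis and the final tool position differ by about 1 mm. The allowed centring error is 3 mm, and the cap passed over the stud without jamming.
- **Other objects:** I never moved near the mug, brush or tub. I did not check any of the four, including the measuring cup, in a final picture.

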